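# Find the loose levelling bolt of a microscope base and hold its cap open

### The job

First let the air out of the microscope's anti-vibration base: squeeze the orange trigger of the hand grip fully in and let it go again. Then tap the three steel bolts firmly from above, one after another, until you find the loose one, and push that one right down. Finally lift the blue cap of that same station by its yellow knob to at least half-way open (45 degrees or more) and finish while still holding it open, so that a colleague can reach the locking screw; keep the other caps shut and leave the bottle, canister and slide box where they are.

Things in the scene. Friction and masses are not known exactly. Their poses are not given: they have to be found in the camera images.
- platform_center (a point): Centre of the black top (45 mm up) of a fixed microscope base, 190 (x) by 390 (y) mm. Own x points away from the robot at yaw 0, own y left. Stations a, b, c at own y +130, 0, -130 mm: a steel bolt at own x -60 mm and, farther off, a grey box (own x -17 to 35 mm, 50 mm wide, 22 mm high) over a brass locking screw, shut by a blue cap hinged on the robot's side.
- bolt_a_top (a point): Centre of the top of the bright steel hexagonal bolt head of the left-most (+y) station: 27 mm across, 12 mm thick, top 67 mm above the table. One bolt of the three, not known beforehand, is loose; they look alike.
- bolt_a (a joint): How far bolt a has sunk, in m: 0 at the start. A tight bolt does not move under a push of 20 N. The loose one slides straight down against about 2.5 N of friction, 8 mm to its stop, and stays down.
- cap_a_knob (a point): Centre of the yellow drum knob of cap a: a small cylinder 18 mm in diameter and 18 mm long with flat ends, its axis along the base's own y, parallel to the hinge (pinched by its flat ends it can turn in the fingers). It stands 27 mm beyond the cap's far, free edge on a 10 mm wide stem; 82 mm above the table when shut, with 28 mm of free air below it.
- cap_a_hinge (a point): Middle of the hinge line of cap a, on the robot's side of the cap, 70 mm above the table. With the cap shut the knob lies 79 mm out from here along the base's own x and 12 mm up. The cap is a blue plate 52 x 50 x 6 mm.
- cap_a (a joint): Opening angle of cap a, rad: 0 shut, up to 1.4; the knob swings up and back towards the robot. A spring pulls it shut with up to about 2.5 N at the knob; it does not stay open by itself.
- bolt_b_top (a point): Centre of the top of the bright steel hexagonal bolt head of the middle station: 27 mm across, 12 mm thick, top 67 mm above the table. One bolt of the three, not known beforehand, is loose; they look alike.
- bolt_b (a joint): How far bolt b has sunk, in m: 0 at the start. A tight bolt does not move under a push of 20 N. The loose one slides straight down against about 2.5 N of friction, 8 mm to its stop, and stays down.
- cap_b_knob (a point): Centre of the yellow drum knob of cap b: a small cylinder 18 mm in diameter and 18 mm long with flat ends, its axis along the base's own y, parallel to the hinge (pinched by its flat ends it can turn in the fingers). It stands 27 mm beyond the cap's far, free edge on a 10 mm wide stem; 82 mm above the table when shut, with 28 mm of free air below it.
- cap_b_hinge (a point): Middle of the hinge line of cap b, on the robot's side of the cap, 70 mm above the table. With the cap shut the knob lies 79 mm out from here along the base's own x and 12 mm up. The cap is a blue plate 52 x 50 x 6 mm.
- cap_b (a joint): Opening angle of cap b, rad: 0 shut, up to 1.4; the knob swings up and back towards the robot. A spring pulls it shut with up to about 2.5 N at the knob; it does not stay open by itself.
- bolt_c_top (a point): Centre of the top of the bright steel hexagonal bolt head of the right-most (-y) station: 27 mm across, 12 mm thick, top 67 mm above the table. One bolt of the three, not known beforehand, is loose; they look alike.
- bolt_c (a joint): How far bolt c has sunk, in m: 0 at the start. A tight bolt does not move under a push of 20 N. The loose one slides straight down against about 2.5 N of friction, 8 mm to its stop, and stays down.
- cap_c_knob (a point): Centre of the yellow drum knob of cap c: a small cylinder 18 mm in diameter and 18 mm long with flat ends, its axis along the base's own y, parallel to the hinge (pinched by its flat ends it can turn in the fingers). It stands 27 mm beyond the cap's far, free edge on a 10 mm wide stem; 82 mm above the table when shut, with 28 mm of free air below it.
- cap_c_hinge (a point): Middle of the hinge line of cap c, on the robot's side of the cap, 70 mm above the table. With the cap shut the knob lies 79 mm out from here along the base's own x and 12 mm up. The cap is a blue plate 52 x 50 x 6 mm.
- cap_c (a joint): Opening angle of cap c, rad: 0 shut, up to 1.4; the knob swings up and back towards the robot. A spring pulls it shut with up to about 2.5 N at the knob; it does not stay open by itself.
- bleed: Fixed air-bleed hand grip on a grey foot 130 x 90 mm; origin under it at table height. Level black bar (20 wide, 26 high, 125 mm long along own x, centred on own y 0, 100 mm up), carried by a post at its own +x end (own x 49 to 75 mm, 116 mm high). An orange trigger lever (10 thick, 20 mm high) stands beside the bar on the own +y side. Free air beneath both down to 10 mm.
- bleed_squeeze (a point): Where to squeeze: midway between the outer faces of the black bar and the orange trigger, 100 mm up; axes as the hand grip's. Here the pair measures 46 mm over its outer faces at rest (own y -23 to +23 mm) and 33 mm with the trigger fully in (-23 to +10 mm). The post begins 74 mm away on the own +x side.
- trigger (a joint): Angle of the orange trigger, rad: 0 at rest, 0.18 fully in, towards the fixed bar. It turns about an upright pin 75 mm from the squeeze point on the own +x side; sprung, needing about 3 N to start and 8 N to hold fully in at the squeeze point.
- oil: Bystander: amber bottle with a yellow cap, 38 mm in diameter, 75 mm high, loose; origin under its foot.
- canister: Bystander: black objective canister with a steel lid, 44 mm in diameter, 62 mm high, loose; origin under its foot.
- slidebox: Bystander: blue and white slide box, 66 x 92 x 32 mm, loose; origin under its middle.

How it is judged:
On the way, in this order (a step that is already met when the one before it is completed fails the run):
1. the trigger is squeezed fully in (value of joint trigger above 0.13 rad), for 0.1 s.
2. the trigger is let go and back at rest (value of joint trigger below 0.04 rad), for 0.1 s.
3. the loose bolt has been found and pushed down (value of joint any of bolt_a, bolt_b, bolt_c above 0.005 m), for 0.1 s.
At the end, for the whole second after the job is handed in: Trigger at rest (under 0.04 rad); loose bolt down over 5 mm; the cap of the same station open over 0.7 rad (40 degrees), still (under 0.2 rad/s), held by the fingers (over 0.5 N); other caps shut (under 0.1 rad); bystanders within 30 mm of their start (value of joint trigger below 0.04 rad and ((value of joint bolt_a above 0.005 m and value of joint cap_a above 0.7 rad and velocity of joint cap_a between -0.2 and 0.2 rad/s and contact force between the fingers and cap_a above 0.5 N and value of joint each of cap_b, cap_c below 0.1 rad) or (value of joint bolt_b above 0.005 m and value of joint cap_b above 0.7 rad and velocity of joint cap_b between -0.2 and 0.2 rad/s and contact force between the fingers and cap_b above 0.5 N and value of joint each of cap_a, cap_c below 0.1 rad) or (value of joint bolt_c above 0.005 m and value of joint cap_c above 0.7 rad and velocity of joint cap_c between -0.2 and 0.2 rad/s and contact force between the fingers and cap_c above 0.5 N and value of joint each of cap_a, cap_b below 0.1 rad)) and distance of each of oil, canister, slidebox from where it was at the start of the episode below 0.03 m); the arm keeps its last pose, push and grip.
It fails at once if the cap of a bolt that has not been found loose is lifted (over 0.25 rad) ((value of joint cap_a above 0.25 rad and value of joint bolt_a below 0.004 m) or (value of joint cap_b above 0.25 rad and value of joint bolt_b below 0.004 m) or (value of joint cap_c above 0.25 rad and value of joint bolt_c below 0.004 m)).
It fails at once if a bystander is moved by more than 30 mm or tipped (distance of any of oil, canister, slidebox from where it was at the start of the episode above 0.03 m or angle between any of oil, canister, slidebox's own z axis and vertical above 0.5 rad).
It also fails if it takes over 58 s, if anything falls off the work surface, if the arm or the gripper's body presses on something with over 40 N, if the wrist force passes 120 N, or if a joint passes its speed limit or range.

### The arm

A 6-joint arm with a two-finger parallel gripper is mounted at the origin on the work surface. World frame = base frame: x ahead of the robot, y to its left, z up, the work surface at z = 0. Lengths are in m, angles in rad, forces in N, time in s.
With the tool pointing down it reaches from about 0.275 to 0.725 m from the base axis. Payload 5.6 kg.
Tool frame: the origin (TCP) lies at the very end of the fingers, on their centre line; the grasp point (between the pads) lies 19 mm behind it; z points along the fingers, y is the line along which they close (so a half turn about z gives the same grasp; the last joint's range is limited). The gripper opens to 85 mm and grips with 20 to 120 N. Pads are 22 mm wide; open, the fingers measure 114 mm over their backs; the gripper's body (76 mm by 85 mm) begins 54 mm behind the grasp point. The pads swing forward as they close: fully open they stand 13 mm farther back than shut.
Start: joints at [-1.051, 0.255, 0.108, 0, -1.424, -0.285], TCP at [0.128, -0.535, 0.231] pointing down, gripper open.
Joint ranges: [-2.95, 2.95], [-1.21, 1.97], [-1.09, 1.5], [-2.87, 1.71], [-2.94, -0.07], [-3.05, 3.05]. Speed limits (rad/s): [2.57, 2.57, 3.14, 3.14, 3.14, 3.14].

### API

Orientations are given as a rotation vector (axis times angle).
In Python, from rig import manip gives the robot as it stands.
- The arm moves only by the tool apply_moves, never from a script. Its argument "targets" is a list of rows, each a list of 3 entries, a list of its own where there are three numbers: the shift along the tool's x, y, z in cm, then the turn, a rotation vector about the tool's x, y, z in rad, then the closure, from 0 (fully open) to 1 (shut). A call has 1 to 20 rows; each row shifts and turns the commanded pose from where the row before left it, along the tool's axes as they then stand; what a row does not reach is not made up. A row lasts 1/12 s, in which the tool goes at most 41.7 mm and 7.16 degrees, less where a joint would pass 70% of its speed; a pose out of reach is approached as far as the arm can. A call with a gripper value outside its range is refused whole. The fingers move at their own pace and stop on an object; the grip force is fixed at half the most. Time passes only in rows, so rows that do not move let the fingers close. It gives the time, the measured TCP pose, the force, the opening and the grip force at its end, in the units of the state.
- manip.get_obs(): the state, without advancing time (a new reading comes with each control period).
- manip.grab_frame(name): name is "scene" or "side" or "wrist"; returns (picture, depth): 400x640x3 uint8, red, green, blue; 400x640 float32, m along the optical axis (not along the pixel's ray), 0 where there is no reading.
- manip.get_calibration(name): a dict with "camera_matrix" (3x3 intrinsics, pixels), "k1" (the pictures are not rectified: a ray, as slopes to the right and down, at radius r is drawn at 1 + k1 r^2 times it, then the intrinsics apply), "view" (4x4, takes a point from world to camera coordinates); the wrist camera has in their place "hand_eye" (4x4, takes a point from camera to tool coordinates, whose origin is the TCP and whose axes are the flange's). Camera axes: x right, y up, looking along -z (the intrinsics and any distortion apply to the point x, -y, -z); pixel columns grow to the right and rows downward; lengths in m; the calibration is good to about 2 mm. A picture is of the moment at which its call begins: read the wrist's pose just before it. get_calibration takes no time and is no camera call.
- manip.close_job(): hands the job in; it is judged then, once.
The state is a dict: "t": time; "joint_pos": joint angles; "joint_vel": joint speeds; "effort": joint torques, N m; "ee_pos": TCP position; "tcp_rot": TCP orientation; "wrist_force": force on the tool from outside, world axes, zero at the start; "moment": the same for the moment, N m; "grip_width": finger opening in m; "grip_force": force on a finger pad.
Only numpy, scipy, OpenCV 4.12 (cv2) and the standard library are available. Lean on these libraries where they do the work, as an engineer would, in place of code of your own. Each camera call takes 0.05 s, during which the arm holds its last target. There are 200 camera calls.

## Working session

There is one attempt and no reset: what is moved stays moved. The work goes in short steps, Python scripts to look and compute and a tool call to move; the robot and the scene stay as the last step left them, time stands still between calls to the robot, and variables do not carry over. Pictures are saved under pics/ and viewed, at most 10 in all, crops included, and the job is handed in when it is done.

Besides the shell and the picture viewer there is one more tool, called after ">>>" as name(argument=value, ...) on one line, values as JSON. apply_moves: Moves the arm, as the interface text tells. Its arguments: {"type":"object","properties":{"targets":{"type":"array"}},"required":["targets"]}

```bash
mkdir -p pics; ls
python3 - <<'E'
from rig import manip
import cv2,numpy as np
for n in("scene","side"):
    p,d=manip.grab_frame(n); cv2.imwrite(f"pics/{n}0.png",p[:,:,::-1]); np.savez(f"{n}0.npz",p=p,d=d)
    c=manip.get_calibration(n);print(n,c)
print(manip.get_calibration("wrist"));print(manip.get_obs())
E
```

```text
pics
scene {'camera_matrix': array([[390.16102651,   0.        , 321.53072207],
       [  0.        , 390.16102651, 199.26699892],
       [  0.        ,   0.        ,   1.        ]]), 'k1': -0.07885189560248719, 'view': array([[ 0.37337713,  0.9276665 ,  0.00493852, -0.17387451],
       [-0.54002657,  0.21302096,  0.81424405,  0.29461475],
       [ 0.75429492, -0.30668704,  0.58050171, -1.49171326],
       [ 0.        ,  0.        ,  0.        ,  1.        ]])}
side {'camera_matrix': array([[444.99617477,   0.        , 315.98763378],
       [  0.        , 444.99617477, 195.77465369],
       [  0.        ,   0.        ,   1.        ]]), 'k1': -0.07415050503171317, 'view': array([[-0.81829159, -0.57438905,  0.02181954,  0.46932324],
       [ 0.31458982, -0.41575802,  0.85333376, -0.28997918],
       [-0.48107392,  0.70514005,  0.52090824, -0.97452173],
       [ 0.        ,  0.        ,  0.        ,  1.        ]])}
{'camera_matrix': array([[354.27506705,   0.        , 321.40450574],
       [  0.        , 354.27506705, 195.71493607],
       [  0.        ,   0.        ,   1.        ]]), '
[... 384 characters left out ...]
': 0.1, 'joint_pos': array([-1.05142451e+00,  2.55694902e-01,  1.07125231e-01, -4.05669499e-04,
       -1.42389283e+00, -2.84607244e-01]), 'joint_vel': array([ 4.89562551e-04, -1.35767976e-03,  3.17052311e-03,  1.02781644e-03,
       -5.05179664e-05,  5.52731233e-04]), 'effort': array([-2.69425429e-03, -3.87603915e+01,  2.38473380e+01,  5.37790686e+00,
       -3.76415206e-03,  4.08835675e-06]), 'ee_pos': array([ 0.1278867 , -0.53447199,  0.23048157]), 'tcp_rot': array([ 3.67794688e-01, -3.11970330e+00, -2.65495018e-03]), 'wrist_force': array([-0.26457822, -0.10810509,  0.13477937]), 'moment': array([-0.00847799, -0.01482809, -0.02124183]), 'grip_force': 0.0, 'grip_width': 0.0852187189451808}
```

View pics/scene0.png

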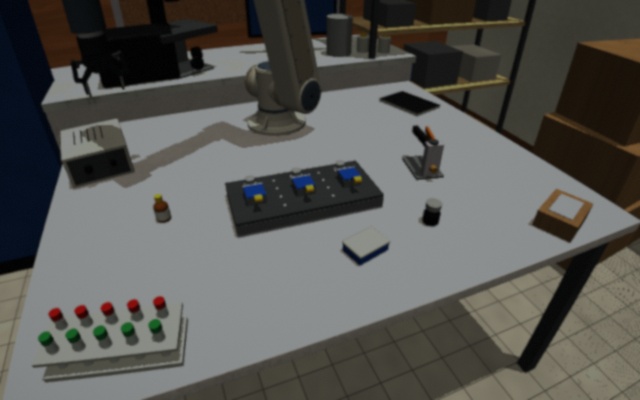

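View pics/side0.png

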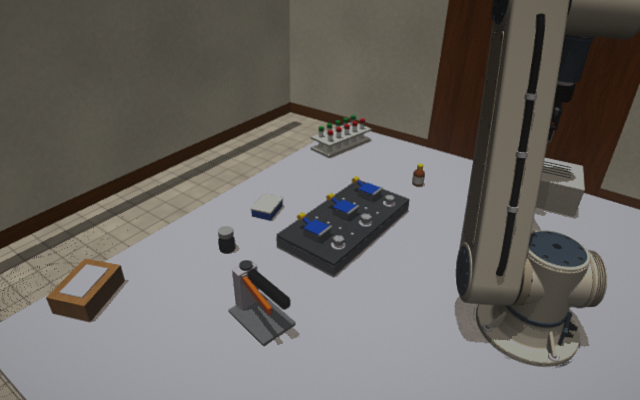

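The scene picture shows the black base with yellow knobs near (258,198), (309,188) and (357,179), and the hand grip near (428,155). In the side picture the grip is at (262,290), with its post on the far-left end, and the bolts are near (338,242), (366,219) and (390,201).

```bash
cat > h.py <<'E'
import numpy as np,cv2
from scipy.spatial.transform import Rotation as R
from rig import manip
def cam(n,o=None):
    c=manip.get_calibration(n)
    if n=="wrist":
        T=np.eye(4);T[:3,:3]=R.from_rotvec(o["tcp_rot"]).as_matrix();T[:3,3]=o["ee_pos"];W=T@c["hand_eye"]
    else: W=np.linalg.inv(c["view"])
    return c,W
def ray(cw,uv):
    c,W=cw;K=c["camera_matrix"];s=cv2.undistortPoints(np.array(uv,float).reshape(-1,1,2),K,np.array([c["k1"],0,0,0]))[:,0]
    d=np.c_[s[:,0],-s[:,1],-np.ones(len(s))]@W[:3,:3].T
    return W[:3,3],d
def onz(cw,uv,z):
    o,d=ray(cw,uv);return o+d*((z-o[2])/d[:,2])[:,None]
def blobs(p,lo,hi,amin=8):
    h=cv2.cvtColor(p,cv2.COLOR_RGB2HSV);m=cv2.inRange(h,np.array(lo),np.array(hi))
    n,l,s,c=cv2.connectedComponentsWithStats(m)
    return [(tuple(c[i].round(1)),int(s[i,4]),tuple(s[i,:4])) for i in range(1,n) if s[i,4]>=amin],l
E
python3 - <<'E'
from h import *
for n in("scene","side"):
    f=np.load(n+"0.npz");p=f["p"];cw=cam(n)
    for nm,lo,hi,z in(("yel",(20,150,120),(34,255,255),.082),("blue",(108,150,60),(125,255,255),.073),("orange",(5,180,110),(15,255,255),.1)):
        for c,a,b in blobs(p,lo,hi)[0]:
            if b[1]>120: print(n,nm,c,a,b,onz(cw,[c],z)[0].round(4))
    if n=="side":
        for c in((338,238),(366,216),(390,198)): print("bolt",onz(cw,[c],.067)[0].round(4))
        for c in((250,268),(288,302),(246,278),(268,308)): print("bar/trig ends",onz(cw,[c],.11)[0].round(4))
        cv2.imwrite("pics/crop1.png",cv2.resize(p[170:350,210:430,::-1],None,fx=3.5,fy=3.3,interpolation=2))
E
```

```text
scene yel (np.float64(357.6), np.float64(178.2)) 16 (np.int32(355), np.int32(177), np.int32(6), np.int32(4)) [0.5879 0.0518 0.082 ]
scene yel (np.float64(309.3), np.float64(187.4)) 20 (np.int32(307), np.int32(186), np.int32(6), np.int32(4)) [ 0.5822 -0.0805  0.082 ]
scene yel (np.float64(157.0), np.float64(195.7)) 10 (np.int32(155), np.int32(195), np.int32(5), np.int32(3)) [ 0.4783 -0.4426  0.082 ]
scene yel (np.float64(258.0), np.float64(196.8)) 18 (np.int32(255), np.int32(195), np.int32(6), np.int32(4)) [ 0.575  -0.2108  0.082 ]
scene blue (np.float64(348.4), np.float64(173.2)) 168 (np.int32(338), np.int32(168), np.int32(22), np.int32(12)) [0.5435 0.0465 0.073 ]
scene blue (np.float64(302.6), np.float64(181.5)) 183 (np.int32(292), np.int32(176), np.int32(23), np.int32(13)) [ 0.5371 -0.0825  0.073 ]
scene blue (np.float64(253.7), np.float64(190.4)) 203 (np.int32(243), np.int32(185), np.int32(23), np.int32(13)) [ 0.5307 -0.2115  0.073 ]
scene orange (np.float64(429.5), np.float64(131.8)) 11 (np.int32(427), np.int32(128), np.int32(6), np.int32(9)) [0.452  0.3676 0.1   ]
side yel (np.f
[... 734 characters left out ...]
(198), np.int32(24), np.int32(15)) [ 0.5377 -0.0778  0.073 ]
side blue (np.float64(260.1), np.float64(214.8)) 41 (np.int32(253), np.int32(212), np.int32(16), np.int32(7)) [0.6907 0.0985 0.073 ]
side blue (np.float64(314.7), np.float64(225.8)) 240 (np.int32(303), np.int32(217), np.int32(26), np.int32(18)) [0.5432 0.0519 0.073 ]
side orange (np.float64(256.6), np.float64(292.5)) 173 (np.int32(243), np.int32(276), np.int32(28), np.int32(34)) [0.4805 0.3484 0.1   ]
bolt [0.4697 0.0532 0.067 ]
bolt [ 0.4622 -0.0771  0.067 ]
bolt [ 0.4524 -0.202   0.067 ]
bar/trig ends [0.5345 0.3078 0.11  ]
bar/trig ends [0.4059 0.3391 0.11  ]
bar/trig ends [0.5197 0.3366 0.11  ]
bar/trig ends [0.427 0.375 0.11 ]
```

View pics/crop1.png

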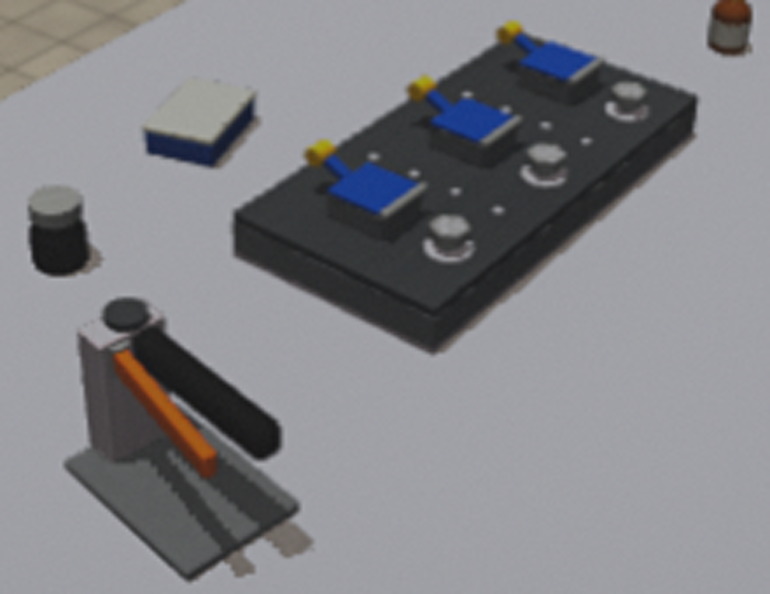

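The crop shows the grip's bar and trigger pointing away from the post, with the free ends towards the robot at crop (265,430) and (212,465). All the bolts and knobs are visible.

```bash
cat >> h.py <<'E'
def plan(pos,ydir):
    """tool pointing down, y along ydir (world xy): turn first, then shift (cm) in the new tool frame"""
    o=manip.get_obs();A=R.from_rotvec(o["tcp_rot"]);y=np.array([*ydir,0])/np.hypot(*ydir);z=np.array([0,0,-1.]);x=np.cross(y,z)
    B=R.from_matrix(np.c_[x,y,z]);print("t",o["t"],"pos",o["ee_pos"].round(4),"turn",(A.inv()*B).as_rotvec().round(4),"shift cm",(B.inv().apply(np.array(pos)-o["ee_pos"])*100).round(2))
E
python3 -c "
from h import *
plan((.42,-.08,.28),(.0475,.999))"
```

```text
t 0.1 pos [ 0.1279 -0.5345  0.2305] turn [ 0.0017 -0.0003  0.2822] shift cm [-27.02  46.78  -4.95]
```

>>> apply_moves(targets=[[[0, 0, 0], [0, 0, 0.094], 0], [[0, 0, 0], [0, 0, 0.094], 0], [[0, 0, 0], [0, 0, 0.094], 0], [[-1.8, 3.12, -0.33], [0, 0, 0], 0], [[-1.8, 3.12, -0.33], [0, 0, 0], 0], [[-1.8, 3.12, -0.33], [0, 0, 0], 0], [[-1.8, 3.12, -0.33], [0, 0, 0], 0], [[-1.8, 3.12, -0.33], [0, 0, 0], 0], [[-1.8, 3.12, -0.33], [0, 0, 0], 0], [[-1.8, 3.12, -0.33], [0, 0, 0], 0], [[-1.8, 3.12, -0.33], [0, 0, 0], 0], [[-1.8, 3.12, -0.33], [0, 0, 0], 0], [[-1.8, 3.12, -0.33], [0, 0, 0], 0], [[-1.8, 3.12, -0.33], [0, 0, 0], 0], [[-1.8, 3.12, -0.33], [0, 0, 0], 0], [[-1.8, 3.12, -0.33], [0, 0, 0], 0], [[-1.8, 3.12, -0.33], [0, 0, 0], 0], [[-1.8, 3.12, -0.33], [0, 0, 0], 0], [[0, 0, 0], [0, 0, 0], 0], [[0, 0, 0], [0, 0, 0], 0]])

```text
t: 1.77
ee_pos: [0.4202, -0.0787, 0.2802]
tcp_rot: [-0.069, -3.139, -0.0]
wrist_force: [-0.2, 0.1, 0.1]
grip_width: 0.0854
grip_force: 0.0
```

Run:
```python
from h import *
o=manip.get_obs();cw=cam("wrist",o);p,d=manip.grab_frame("wrist");cv2.imwrite("pics/w1.png",p[:,:,::-1])
for nm,lo,hi,z in(("yel",(20,150,120),(34,255,255),.082),("blue",(108,150,60),(125,255,255),.073)):
    for c,a,b in blobs(p,lo,hi,30)[0]: print(nm,c,a,onz(cw,[c],z)[0].round(4))
plan((.46,.34,.28),(.236,.97))
```

```text
yel (np.float64(5.5), np.float64(216.7)) 137 [ 0.4618 -0.434   0.082 ]
yel (np.float64(323.6), np.float64(307.3)) 174 [ 0.5878 -0.0836  0.082 ]
blue (np.float64(209.9), np.float64(257.2)) 1191 [ 0.5229 -0.2079  0.073 ]
blue (np.float64(323.8), np.float64(264.5)) 1720 [ 0.5372 -0.0811  0.073 ]
blue (np.float64(439.0), np.float64(257.8)) 1133 [0.5353 0.0482 0.073 ]
t 1.8167 pos [ 0.4197 -0.0797  0.2803] turn [-0.0003 -0.0013  0.1931] shift cm [6.000e+00 4.173e+01 3.000e-02]
```

View pics/w1.png

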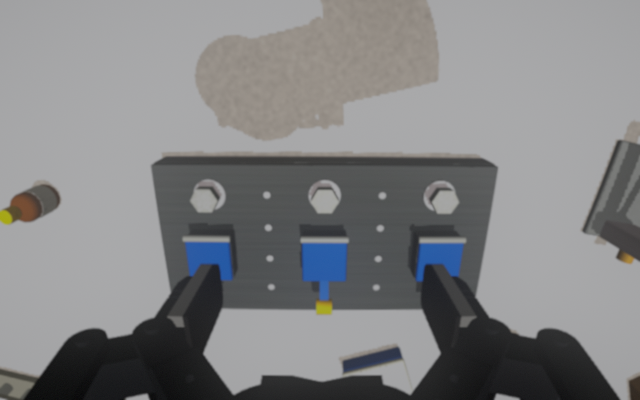

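The picture shows the bolt heads at (205,199), (324,199) and (444,200), with the base nearly square to the tool. The grip is at the right edge.

>>> apply_moves(targets=[[[0, 0, 0], [0, 0, 0.0965], 0], [[0, 0, 0], [0, 0, 0.0965], 0], [[0.43, 2.98, 0], [0, 0, 0], 0], [[0.43, 2.98, 0], [0, 0, 0], 0], [[0.43, 2.98, 0], [0, 0, 0], 0], [[0.43, 2.98, 0], [0, 0, 0], 0], [[0.43, 2.98, 0], [0, 0, 0], 0], [[0.43, 2.98, 0], [0, 0, 0], 0], [[0.43, 2.98, 0], [0, 0, 0], 0], [[0.43, 2.98, 0], [0, 0, 0], 0], [[0.43, 2.98, 0], [0, 0, 0], 0], [[0.43, 2.98, 0], [0, 0, 0], 0], [[0.43, 2.98, 0], [0, 0, 0], 0], [[0.43, 2.98, 0], [0, 0, 0], 0], [[0.43, 2.98, 0], [0, 0, 0], 0], [[0.43, 2.98, 0], [0, 0, 0], 0], [[0, 0, 0], [0, 0, 0], 0], [[0, 0, 0], [0, 0, 0], 0]])

```text
t: 3.32
ee_pos: [0.4608, 0.3392, 0.2796]
tcp_rot: [-0.376, -3.118, 0.003]
wrist_force: [-0.2, -0.7, 0.6]
grip_width: 0.0851
grip_force: 0.0
```

Run:
```python
from h import *
o=manip.get_obs();cw=cam("wrist",o);p,d=manip.grab_frame("wrist");cv2.imwrite("pics/w2.png",p[:,:,::-1]);np.savez("w2.npz",p=p,d=d,pos=o["ee_pos"],rot=o["tcp_rot"])
bl,l=blobs(p,(3,150,70),(17,255,255),100)
for c,a,b in bl: print(c,a,b)
```

```text
(np.float64(340.2), np.float64(175.6)) 686 (np.int32(328), np.int32(127), np.int32(24), np.int32(112))
```

View pics/w2.png

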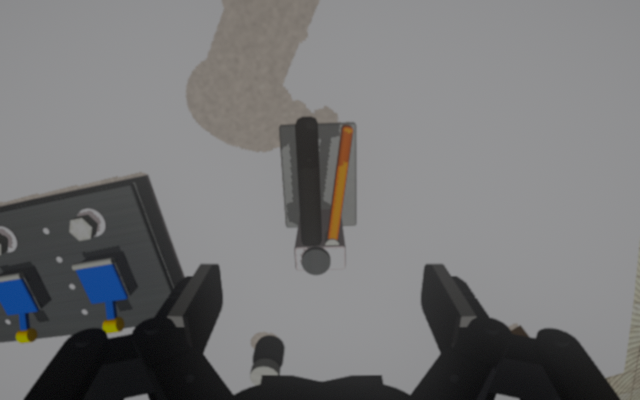

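The picture shows the bar from (307,120) down to (313,243), and the orange trigger from (347,127) to (333,238) on its right. The post cap is at (316,261).

Run:
```python
from h import *
f=np.load("w2.npz");o=dict(ee_pos=f["pos"],tcp_rot=f["rot"]);cw=cam("wrist",o)
P=onz(cw,[(307,119),(313,243),(316,261)],.113);print(P.round(4))
T=onz(cw,[(347,127),(333.5,238)],.110);print(T.round(4))
x=(P[1]-P[0])[:2];print("barlen",np.hypot(*x));x/=np.hypot(*x);y=np.array([-x[1],x[0]]);print("x",x,"yaw",np.arctan2(x[1],x[0]))
for q in(*P,*T): print("from bar post end, own:",((q-P[1])[:2]@x*1e3).round(1),((q-P[1])[:2]@y*1e3).round(1))
s=P[1][:2]-x*.074+y*.013;print("squeeze",s)
plan((*s,.20),y)
# refine bolts/knobs
```

```text
[[0.4117 0.3384 0.113 ]
 [0.5271 0.3144 0.113 ]
 [0.5469 0.3124 0.113 ]]
[[0.427  0.3704 0.11  ]
 [0.5281 0.3346 0.11  ]]
barlen 0.1179160384331736
x [ 0.97914071 -0.20318335] yaw -0.20460800223714523
from bar post end, own: -117.9 0.0
from bar post end, own: 0.0 0.0
from bar post end, own: 19.7 2.1
from bar post end, own: -109.4 34.5
from bar post end, own: -3.2 20.0
squeeze [0.45732962 0.34218158]
t 3.3667 pos [0.4608 0.3385 0.2803] turn [-0.0013 -0.0004 -0.0363] shift cm [0.42 0.29 8.03]
```

>>> apply_moves(targets=[[[0.4, -0.3, 0], [0, 0, -0.036], 0], [[0, 0, 2.9], [0, 0, 0], 0], [[0, 0, 2.9], [0, 0, 0], 0], [[0, 0, 2.9], [0, 0, 0], 0], [[0, 0, 2.9], [0, 0, 0], 0], [[0, 0, 2.9], [0, 0, 0], 0], [[0, 0, 2.9], [0, 0, 0], 0], [[0, 0, 2.9], [0, 0, 0], 0], [[0, 0, 0], [0, 0, 0], 0.2], [[0, 0, 0], [0, 0, 0], 0.3], [[0, 0, 0], [0, 0, 0], 0.4], [[0, 0, 0], [0, 0, 0], 0.45], [[0, 0, 0], [0, 0, 0], 0.5], [[0, 0, 0], [0, 0, 0], 0.5], [[0, 0, 0], [0, 0, 0], 0.5], [[0, 0, 0], [0, 0, 0], 0.5]])

```text
t: 4.7
ee_pos: [0.4568, 0.3385, 0.0789]
tcp_rot: [0.319, 3.123, 0.004]
wrist_force: [1.6, 4.3, 2.5]
grip_width: 0.0427
grip_force: 1.9
```

>>> apply_moves(targets=[[[0, 0, 0], [0, 0, 0], 0.54], [[0, 0, 0], [0, 0, 0], 0.57], [[0, 0, 0], [0, 0, 0], 0.6], [[0, 0, 0], [0, 0, 0], 0.61], [[0, 0, 0], [0, 0, 0], 0.62], [[0, 0, 0], [0, 0, 0], 0.62], [[0, 0, 0], [0, 0, 0], 0.62], [[0, 0, 0], [0, 0, 0], 0.62]])

```text
t: 5.37
ee_pos: [0.4555, 0.3341, 0.0788]
tcp_rot: [-0.319, -3.125, 0.01]
wrist_force: [-1.8, -8.5, 13.4]
grip_width: 0.0328
grip_force: 13.0
```

>>> apply_moves(targets=[[[0, 0, 0], [0, 0, 0], 0.4], [[0, 0, 0], [0, 0, 0], 0.2], [[0, 0, 0], [0, 0, 0], 0], [[0, 0, 0], [0, 0, 0], 0], [[0, 0, 0], [0, 0, 0], 0], [[0, 0, 0], [0, 0, 0], 0], [[0, 0, -2.5], [0, 0, 0], 0], [[0, 0, -3], [0, 0, 0], 0], [[0, 0, -3], [0, 0, 0], 0], [[0, 0, -3], [0, 0, 0], 0], [[0, 0, 0], [0, 0, 0], 0], [[0, 0, 0], [0, 0, 0], 0]])

```text
t: 6.37
ee_pos: [0.4565, 0.3381, 0.1947]
tcp_rot: [0.32, 3.123, 0.005]
wrist_force: [0.3, 0.1, -1.1]
grip_width: 0.0854
grip_force: 0.0
```

Run:
```python
from h import *
w=manip.get_obs();p,d=manip.grab_frame("wrist");print([(c,a) for c,a,b in blobs(p,(3,150,70),(17,255,255),100)[0]])
o=dict(ee_pos=np.array([.4197,-.0797,.2803]),tcp_rot=np.array([-.069,-3.139,0]));cw=cam("wrist",o)
B=onz(cw,[(444,200),(324,199),(205,199)],.067);print(B.round(4))
print(onz(cw,[(323.6,307.3)],.082))
print(w["grip_width"]);plan((*B[0][:2],.12),(.0475,.999))
```

```text
[((np.float64(347.9), np.float64(210.1)), 1238)]
[[ 0.4682  0.0502  0.067 ]
 [ 0.4612 -0.0786  0.067 ]
 [ 0.4555 -0.206   0.067 ]]
[[ 0.58711938 -0.08449846  0.082     ]]
0.08536742263768064
t 6.4167 pos [0.4557 0.3375 0.1928] turn [ 0.0006 -0.0003 -0.1568] shift cm [ -2.62 -28.64   7.28]
```

>>> apply_moves(targets=[[[0, 0, 0], [0, 0, -0.0785], 0.5], [[0, 0, 0], [0, 0, -0.0785], 1], [[-0.26, -2.86, 0], [0, 0, 0], 1], [[-0.26, -2.86, 0], [0, 0, 0], 1], [[-0.26, -2.86, 0], [0, 0, 0], 1], [[-0.26, -2.86, 0], [0, 0, 0], 1], [[-0.26, -2.86, 0], [0, 0, 0], 1], [[-0.26, -2.86, 0], [0, 0, 0], 1], [[-0.26, -2.86, 1.4], [0, 0, 0], 1], [[-0.26, -2.86, 1.5], [0, 0, 0], 1], [[-0.26, -2.86, 2], [0, 0, 0], 1], [[-0.26, -2.86, 2.4], [0, 0, 0], 1], [[0, 0, 2], [0, 0, 0], 1], [[0, 0, 1.5], [0, 0, 0], 1], [[0, 0, 0.8], [0, 0, 0], 1], [[0, 0, 0], [0, 0, 0], 1], [[0, 0, 0], [0, 0, 0], 1]])

```text
t: 7.83
ee_pos: [0.4681, 0.0505, 0.0765]
tcp_rot: [-0.073, -3.139, 0.001]
wrist_force: [0.4, -0.2, -0.1]
grip_width: 0.0
grip_force: 0.0
```

>>> apply_moves(targets=[[[0, 0, 0.6], [0, 0, 0], 1], [[0, 0, 0.3], [0, 0, 0], 1], [[0, 0, 0.2], [0, 0, 0], 1], [[0, 0, 0.2], [0, 0, 0], 1], [[0, 0, 0], [0, 0, 0], 1]])

```text
t: 8.25
ee_pos: [0.469, 0.0509, 0.0666]
tcp_rot: [0.072, 3.139, 0.0]
wrist_force: [-8.0, 1.8, 20.7]
grip_width: 0.0004
grip_force: 10.4
```

>>> apply_moves(targets=[[[0, 0, -2], [0, 0, 0], 1], [[0, -2.6, 0], [0, 0, 0], 1], [[0, -2.6, 0], [0, 0, 0], 1], [[0, -2.6, 0], [0, 0, 0], 1], [[0, -2.6, 0], [0, 0, 0], 1], [[0, -2.6, 0], [0, 0, 0], 1], [[0, 0, 0], [0, 0, 0], 1], [[0, 0, 1.0], [0, 0, 0], 1], [[0, 0, 0.5], [0, 0, 0], 1], [[0, 0, 0.3], [0, 0, 0], 1], [[0, 0, 0.2], [0, 0, 0], 1], [[0, 0, 0], [0, 0, 0], 1]])

```text
t: 9.25
ee_pos: [0.4622, -0.079, 0.0636]
tcp_rot: [-0.073, -3.14, 0.0]
wrist_force: [0.7, -0.4, -0.0]
grip_width: -0.0004
grip_force: 0.0
```

>>> apply_moves(targets=[[[0, 0, 0.2], [0, 0, 0], 1], [[0, 0, 0.2], [0, 0, 0], 1], [[0, 0, 0.2], [0, 0, 0], 1], [[0, 0, 0.2], [0, 0, 0], 1], [[0, 0, 0], [0, 0, 0], 1]])

```text
t: 9.67
ee_pos: [0.4629, -0.0792, 0.0588]
tcp_rot: [0.072, 3.139, -0.001]
wrist_force: [-10.5, 4.0, 26.9]
grip_width: -0.0002
grip_force: 13.7
```

Bolt b sank to z 59 mm, its stop, so station b is the loose one. Next I'll go above knob b.

>>> apply_moves(targets=[[[0, 0, -2.5], [0, 0, 0], 1], [[0, 0, -3], [0, 0, 0], 0.6], [[0, 0, -3], [0, 0, 0], 0.4], [[0, 0, -3], [0, 0, 0], 0.3], [[-2.48, 0, 0], [0, 0, 0], 0.3], [[-2.48, 0, 0], [0, 0, 0], 0.3], [[-2.48, 0, 0], [0, 0, 0], 0.3], [[-2.48, 0, 0], [0, 0, 0], 0.3], [[-2.48, 0, 0], [0, 0, 0], 0.3], [[0, 0, 0], [0, 0, 0], 0.3], [[0, 0, 0], [0, 0, 0], 0.3]])

```text
t: 10.58
ee_pos: [0.5867, -0.085, 0.1694]
tcp_rot: [-0.074, -3.139, -0.0]
wrist_force: [-0.5, -0.3, 0.1]
grip_width: 0.0601
grip_force: 0.0
```

Run:
```python
from h import *
o=manip.get_obs();cw=cam("wrist",o);p,d=manip.grab_frame("wrist");cv2.imwrite("pics/w3.png",p[:,:,::-1])
for nm,lo,hi,z in(("yel",(20,150,120),(34,255,255),.086),("blue",(108,150,60),(125,255,255),.073)):
    for c,a,b in blobs(p,lo,hi,60)[0]: print(nm,c,a,b,onz(cw,[c],z)[0].round(4))
print(o["grip_width"]);plan((.585,-.0845,.06),(.0475,.999))
```

```text
yel (np.float64(134.8), np.float64(201.4)) 554 (np.int32(122), np.int32(190), np.int32(28), np.int32(23)) [ 0.5788 -0.2139  0.086 ]
yel (np.float64(324.2), np.float64(201.9)) 593 (np.int32(312), np.int32(190), np.int32(26), np.int32(24)) [ 0.5855 -0.083   0.086 ]
yel (np.float64(512.8), np.float64(202.2)) 552 (np.int32(499), np.int32(190), np.int32(28), np.int32(24)) [0.5922 0.0477 0.086 ]
blue (np.float64(325.1), np.float64(128.8)) 4141 (np.int32(287), np.int32(87), np.int32(75), np.int32(101)) [ 0.5382 -0.0802  0.073 ]
blue (np.float64(152.9), np.float64(126.2)) 1784 (np.int32(97), np.int32(88), np.int32(78), np.int32(100)) [ 0.5299 -0.1971  0.073 ]
blue (np.float64(511.4), np.float64(117.9)) 3797 (np.int32(474), np.int32(89), np.int32(78), np.int32(72)) [0.5358 0.0469 0.073 ]
blue (np.float64(508.6), np.float64(177.4)) 187 (np.int32(498), np.int32(160), np.int32(19), np.int32(29)) [0.578  0.0496 0.073 ]
0.060123170734350924
t 10.6333 pos [ 0.586 -0.085  0.17 ] turn [ 0.0001 -0.0012  0.0002] shift cm [ 0.11  0.05 11.  ]
```

View pics/w3.png

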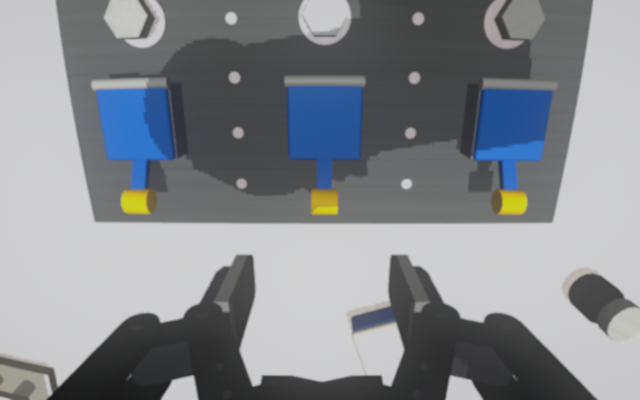

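The picture shows bolt b sunk into its ring at (324,10). Knob b is at (324,202), centred between the fingers, and the caps are shut. I'll descend and grip.

>>> apply_moves(targets=[[[0, 0.15, 2.5], [0, 0, 0], 0.3], [[0, 0, 2.5], [0, 0, 0], 0.3], [[0, 0, 2.5], [0, 0, 0], 0.3], [[0, 0, 2.0], [0, 0, 0], 0.3], [[0, 0, 1.5], [0, 0, 0], 0.3], [[0, 0, 0], [0, 0, 0], 0.3], [[0, 0, 0], [0, 0, 0], 0.5], [[0, 0, 0], [0, 0, 0], 0.7], [[0, 0, 0], [0, 0, 0], 1], [[0, 0, 0], [0, 0, 0], 1], [[0, 0, 0], [0, 0, 0], 1], [[0, 0, 0], [0, 0, 0], 1], [[0, 0, 0], [0, 0, 0], 1], [[0, 0, 0], [0, 0, 0], 1]])

```text
t: 11.8
ee_pos: [0.5872, -0.0834, 0.0621]
tcp_rot: [0.073, 3.138, 0.0]
wrist_force: [-0.3, 2.7, 6.0]
grip_width: 0.0169
grip_force: 58.8
```

>>> apply_moves(targets=[[[0.06, 0, -0.39], [0, 0, 0], 1], [[0.1, 0, -0.39], [0, 0, 0], 1], [[0.11, 0, -0.38], [0, 0, 0], 1], [[0.13, 0, -0.38], [0, 0, 0], 1], [[0.15, 0, -0.37], [0, 0, 0], 1], [[0.16, 0, -0.37], [0, 0, 0], 1], [[0.18, 0, -0.35], [0, 0, 0], 1], [[0.2, 0, -0.35], [0, 0, 0], 1], [[0.22, 0, -0.33], [0, 0, 0], 1], [[0.23, 0, -0.33], [0, 0, 0], 1], [[0, 0, 0], [0, 0, 0], 1], [[0, 0, 0], [0, 0, 0], 1]])

```text
t: 12.8
ee_pos: [0.5706, -0.0826, 0.097]
tcp_rot: [-0.074, -3.141, -0.001]
wrist_force: [3.4, 4.0, -5.4]
grip_width: 0.0169
grip_force: 59.1
```

Still gripped and the forces are small, so I'll continue.

>>> apply_moves(targets=[[[0.25, 0, -0.31], [0, 0, 0], 1], [[0.26, 0, -0.3], [0, 0, 0], 1], [[0.28, 0, -0.28], [0, 0, 0], 1], [[0.29, 0, -0.27], [0, 0, 0], 1], [[0.31, 0, -0.25], [0, 0, 0], 1], [[0.32, 0, -0.24], [0, 0, 0], 1], [[0.33, 0, -0.22], [0, 0, 0], 1], [[0.34, 0, -0.21], [0, 0, 0], 1], [[0.35, 0, -0.19], [0, 0, 0], 1], [[0.36, 0, -0.17], [0, 0, 0], 1], [[0, 0, 0], [0, 0, 0], 1], [[0, 0, 0], [0, 0, 0], 1], [[0, 0, 0], [0, 0, 0], 1]])

```text
t: 13.88
ee_pos: [0.5404, -0.0811, 0.1216]
tcp_rot: [0.074, 3.14, 0.001]
wrist_force: [4.6, 5.6, -6.0]
grip_width: 0.0168
grip_force: 59.1
```

Run:
```python
from h import *
o=manip.get_obs();print(o["ee_pos"],o["wrist_force"],o["grip_width"],o["grip_force"])
p,d=manip.grab_frame("wrist");q,_=manip.grab_frame("side")
cv2.imwrite("pics/w4.png",np.hstack([cv2.resize(p,(400,250)),cv2.resize(q[130:330,200:520],(400,250))])[:,:,::-1])
```

```text
[ 0.54036839 -0.08111563  0.12157305] [ 4.55023273  5.58350982 -6.01192917] 0.016846097972002354 59.11562383174896
```

View pics/w4.png

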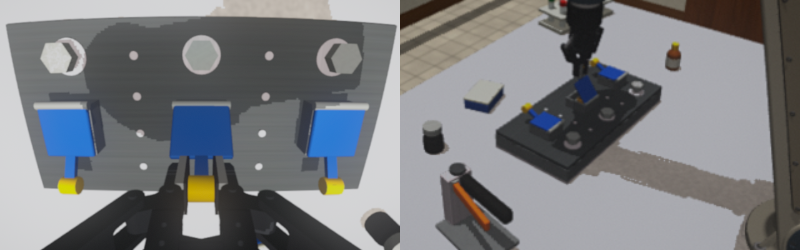

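The left half shows knob b held between the pads at (202,188). The right half shows cap b standing open by about 1 rad, with the other caps shut, the trigger at rest and the bystanders where they were. I'm handing the job in.

```bash
python3 -c "
from rig import manip
print(manip.close_job())"
```

```text
the job is handed in; nothing more can be done
None
```

I squeezed and released the trigger, found bolt b to be the loose one and pushed it down to its stop (8 mm), and handed the job in with cap b held open at about 1 rad (57 degrees); no verdict came back.

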